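# Enter the two-dial release code of a heat press and throw the platen latch

## Task

Unlock the heat press's sliding platen: on the sloping control pod turn the left dial until its white pointer is at the red dot and the right dial to the yellow dot (left and right as seen from the robot). Only when both dials show the code, throw the red-knobbed latch lever fully over to its other side. Let go, and leave the dials at the code and the other things on the bench where they stand.

Things in the scene. Friction and masses are not known exactly. Their poses are not given: they have to be found in the camera images.
- panel: Fixed control pod: aluminium box 190 x 300 x 50 mm on a blue bracket with a 200 x 240 x 12 mm foot. Origin: centre of the foot's underside. x horizontal, up the slope (away from the robot), y left along the row of dials, z up. The dark face slopes 0.56 rad, low edge at -x; its middle is 13 mm to -x of the origin and 131 mm high; rear top edge 182 mm high. The dials' axes are 136 mm apart.
- dial_left_grip (a point): On the axis of the left dial (seen from the robot), 36 mm above the pod's face. Black knob 60 mm across, 9 high, with a black bar grip 56 long, 14 wide, its top 48 mm above the face; a white line on half of the bar's top is the pointer. The axes turn with the dial: x where the pointer points, along the bar; z the dial's axis, out of the face, 0.56 rad (32 deg) off vertical, leaning to the pod's -x.
- dial_right_grip (a point): On the axis of the right dial (seen from the robot), 36 mm above the pod's face. Black knob 60 mm across, 9 high, with a black bar grip 56 long, 14 wide, its top 48 mm above the face; a white line on half of the bar's top is the pointer. The axes turn with the dial: x where the pointer points, along the bar; z the dial's axis, out of the face, 0.56 rad (32 deg) off vertical, leaning to the pod's -x.
- dial_left (a joint): Angle of the left dial, rad. 0: pointer straight up the slope, at the white dot; positive: counter-clockwise as one looks at the face. Dots 47 mm from the axis: yellow +1.2, green +0.6, white 0, red -0.6, blue -1.2. Stops at -1.55 and 1.55. Stays where left (friction 0.06 N m). Code: the red dot, -0.6.
- dial_right (a joint): Angle of the right dial, rad. 0: pointer straight up the slope, at the white dot; positive: counter-clockwise as one looks at the face. Dots 47 mm from the axis: yellow +1.2, green +0.6, white 0, red -0.6, blue -1.2. Stops at -1.55 and 1.55. Stays where left (friction 0.06 N m). Code: the yellow dot, +1.2.
- latch_pivot (a point): Pivot of the latch lever, 50 mm above the bench, between two blue cheeks 50 mm long, 61 mm high, outer faces 35 mm either side of the middle, on a fixed steel foot 160 x 90 x 12 mm that stands to the left or right of the pod. The axes are the foot's: x horizontal, the way the lever is to be thrown (away from the robot), y along the pivot, z up.
- lever_knob (a point): Centre of the red ball, 34 mm across, on the end of the latch lever, 100 mm from the pivot; the steel arm below it is 12 mm thick by 22 mm wide. The lever starts leaning about 0.5 rad from vertical to the foot's -x side and moves in the foot's x-z plane; about 2 to 3 N on the ball moves it.
- lever (a joint): Angle of the latch lever, rad: 0 leaning 0.5 rad to the foot's -x side (locked), 0.5 upright, 1.0 at its stop leaning 0.5 rad to the +x side (released). It stays where it is left.
- spray_mid (a point): Bystander: white spray bottle with blue cap, 60 mm across, 150 mm high, standing on the other side of the pod from the latch. Point half-way up.
- tape_mid (a point): Bystander: amber roll of heat tape lying flat, 96 mm across, 24 mm high. Point at its centre.
- mug_mid (a point): Bystander: white mug, 80 mm across, 95 mm high. Point half-way up.
- can_mid (a point): Bystander: can with red label, 52 mm across, 100 mm high. Point half-way up.
- pins_mid (a point): Bystander: open blue tray, 120 x 90 x 35 mm. Point half-way up.
- driver_grip (a point): Bystander: screwdriver with orange handle, lying flat between robot and pod. Point in its handle.
- spanner_mid (a point): Bystander: steel spanner lying flat behind the pod. Point in its middle.
Mind the look-alikes: they are no part of the job. There is more than one size of the part that bears latch_pivot; the job needs the smallest.

How it is judged:
By the outcome, as a careful person would: the job done as asked, in the order asked, and still so for the second after the job is handed in, with the robot touching nothing.
It also fails if it takes over 61 s, if anything falls off the work surface, if the arm or the gripper's body presses on something with over 40 N, if the wrist force passes 120 N, or if a joint passes its speed limit or range.

## Robot

A 7-joint arm with a two-finger parallel gripper is mounted at the origin on the work surface. World frame = base frame: x ahead of the robot, y to its left, z up, the work surface at z = 0. Lengths are in m, angles in rad, forces in N, time in s.
With the tool pointing down it reaches from about 0.425 to 0.925 m from the base axis. Payload 6.8 kg.
Tool frame: the origin (TCP) lies on the centre line of the jaws, within the pads' length; the fingertips stand 22 mm ahead of it and the grasp point (between the pads) lies 3 mm ahead of it; z points along the fingers, y is the direction in which the jaws open and shut (so a half turn about z gives the same grasp; the last joint's range is limited). The gripper opens to 85 mm and grips with 20 to 120 N. Pads are 22 mm wide; open, the fingers measure 114 mm over their backs; the gripper's body (76 mm by 85 mm) begins 54 mm behind the grasp point. The pads swing forward as they close: fully open they stand 13 mm farther back than shut.
Start: joints at [1.083, 0.477, 0.022, 1.555, -0.011, 1.109, -0.083], TCP at [0.25, -0.627, 0.253] pointing down, gripper open.
Joint ranges: [-2.96, 2.96], [-0.34, 2.1], [-1.41, 1.46], [0.24, 2.44], [-1.37, 4.51], [0.17, 1.92], [-2.96, 2.96]. Speed limits (rad/s): [2.39, 2.39, 3.14, 3.14, 3.14, 3.14, 3.14].

## Interface

Orientations are given as a unit quaternion [w, x, y, z].
In Python, from cell import manip, kin, monitor, viewer gives the robot as it stands. Calls block until the motion is done:
- manip.move_to(position, orientation): joint-space move of the TCP to a pose.
- manip.move_l(position, velocity=0.15, rotation=None): straight line of the TCP; rotation=None keeps the orientation; velocity is the mean speed in m/s.
- manip.move_j(angles): joint-space move.
- manip.grip(opening, effort=None): finger opening in m; effort is the grip in N (None keeps the last); returns when the fingers have stopped.
- manip.hold(seconds).
- kin.inverse_kinematics(position, orientation): joint angles nearest the present ones, or None.
- monitor.observe(): the state.
- viewer.snapshot(name): name is "scene" or "top" or "wrist"; returns (picture, depth): 480x640x3 uint8, blue, green, red; 480x640 float32, m along the optical axis (not along the pixel's ray), 0 where there is no reading.
- viewer.camera_params(name): a dict with "fx", "fy", "cx", "cy" (pixels), "k1" (the pictures are not rectified: a ray, as slopes to the right and down, at radius r is drawn at 1 + k1 r^2 times it, then the intrinsics apply), "rvec" (rotation vector, rad) and "tvec" (3), from world to camera coordinates, as OpenCV has them; the wrist camera has in their place "T_tool_cam" (4x4, takes a point from camera to tool coordinates, whose origin is the TCP and whose axes are the flange's). Camera axes: x right, y down, z forward; pixel columns grow to the right and rows downward; lengths in m; the calibration is good to about 2 mm. A picture is of the moment at which its call begins: read the wrist's pose just before it. camera_params takes no time and is no camera call.
A pose or a line that the arm cannot do raises manip.Unreachable and nothing moves.
- manip.job_done(): hands the job in, once; it reports no verdict.
Trained networks look in the newest picture that a camera, given by its name, has taken for a name from the list of things; names that differ only in an ending like _2 or _b are one class to them, and where a whole thing is asked for, a point or a joint stands for the part that bears it (a point fixed in the world has none). Each returns a list of dicts, best first, with "score" (0 to 1); they miss things now and then, are a little off and sometimes report something else, mostly with a low value. They report only what shows in the picture. A call takes as long as a camera call. They do not tell look-alikes from the thing itself.
- viewer.spot_in(target, camera): "location" ([x, y, z] in m, in world coordinates, good to about 4 mm: the middle of the surface that is visible of it).
The state is a dict: "clock": time; "joints": joint angles; "joint_vel": joint speeds; "joint_torque": joint torques, N m; "tool_pos": TCP position; "orientation": TCP orientation; "force": force on the tool from outside, world axes, zero at the start; "torque": the same for the moment, N m; "finger_gap": finger opening in m.
Only numpy, scipy, OpenCV 4.12 (cv2) and the standard library are available. Lean on these libraries where they do the work, as an engineer would, in place of code of your own. Each camera call takes 0.05 s, during which the arm holds its last target. There are 200 camera calls.

## Working session

There is one attempt and no reset: what is moved stays moved. The work goes in short steps, each a Python script; the robot and the scene stay as the last script left them, time stands still between calls to the robot, and variables do not carry over. Pictures are saved under pics/ and viewed, about 8 in all and at most 12, crops included, and the job is handed in when it is done.

```bash
ls; mkdir -p pics; python3 - <<'E'
from cell import manip,kin,monitor,viewer
import cv2,numpy as np
for c in ("scene","top"):
    p,d=viewer.snapshot(c); cv2.imwrite(f"pics/{c}0.png",p); np.save(f"pics/{c}0.npy",d)
    print(c,viewer.camera_params(c))
    for t in ["panel","dial_left_grip","dial_right_grip","latch_pivot","lever_knob"]:
        print(t,[(np.round(r["location"],3).tolist(),round(r["score"],2)) for r in viewer.spot_in(t,c)])
print(viewer.camera_params("wrist"))
print(monitor.observe()["clock"])
E
```

```text
pics
scene {'fx': 463.62130306527723, 'fy': 463.62130306527723, 'cx': 318.57346623230615, 'cy': 240.98167026866932, 'k1': -0.07114242788252259, 'rvec': array([ 2.18109456,  0.70199127, -0.3003551 ]), 'tvec': array([-0.35453655, -0.20583293,  1.63490611])}
panel [([0.642, -0.061, 0.13], 0.6)]
dial_left_grip [([0.563, 0.066, 0.146], 0.73)]
dial_right_grip [([0.565, -0.069, 0.148], 0.62), ([0.642, -0.061, 0.13], 0.34)]
latch_pivot [([0.277, -0.411, 0.023], 0.78), ([0.528, -0.372, 0.012], 0.72), ([0.399, -0.684, 0.024], 0.58)]
lever_knob [([0.503, -0.37, 0.118], 0.88), ([0.23, -0.406, 0.149], 0.7), ([0.352, -0.689, 0.153], 0.58)]
top {'fx': 449.5752056397363, 'fy': 449.5752056397363, 'cx': 318.26190859641434, 'cy': 236.28635443914877, 'k1': -0.10314192626425084, 'rvec': array([ 2.1497764 , -2.20339496,  0.06719926]), 'tvec': array([-0.13387788,  0.55034417,  1.42195469])}
panel [([0.59, 0.004, 0.144], 0.75), ([0.517, -0.359, 0.012], 0.46)]
dial_left_grip [([0.564, 0.069, 0.149], 0.77)]
dial_right_grip [([0.566, -0.064, 0.143], 0.65), ([0.59, 0.006, 0.144], 0.39), ([0.781, -0.074, 0.1], 0.38)]
latch_pivot [([0.269, -0.392, 0.016], 0.96), ([0.518, -0.358, 0.013], 0.71), ([0.389, -0.67, 0.019], 0.69)]
lever_knob [([0.346, -0.686, 0.164], 0.81), ([0.494, -0.358, 0.148], 0.42)]
{'fx': 412.4037796898072, 'fy': 412.4037796898072, 'cx': 318.55099693781153, 'cy': 235.4979813445668, 'k1': -0.04479144109004966, 'T_tool_cam': array([[ 5.58445534e-05, -9.52243732e-01, -3.05338945e-01,
         7.88301116e-02],
       [ 9.99999516e-01, -2.46631050e-04,  9.52048218e-04,
         7.36488136e-04],
       [-9.81888013e-04, -3.05338850e-01,  9.52243258e-01,
        -1.21280253e-01],
       [ 0.00000000e+00,  0.00000000e+00,  0.00000000e+00,
         1.00000000e+00]])}
0.6
```

View pics/scene0.png

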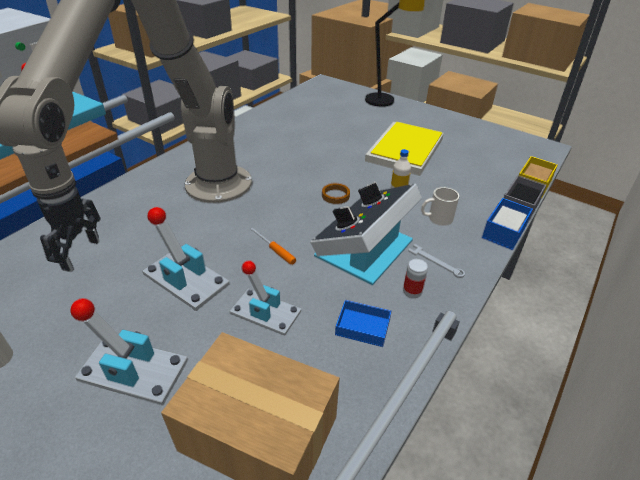

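View pics/top0.png

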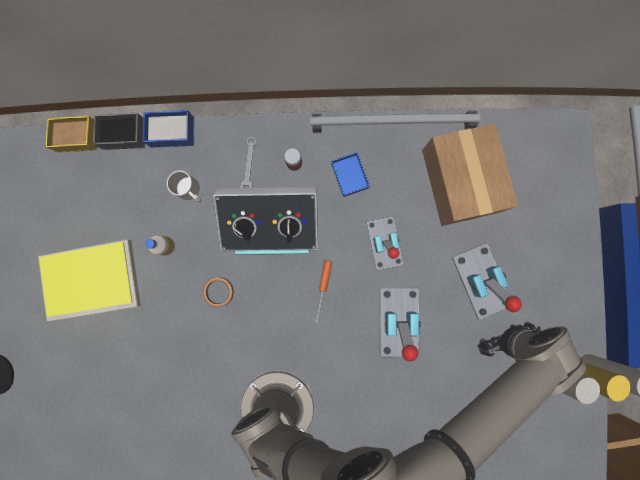

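The three latch candidates in the top picture are (386,243), (400,322) and (484,282). The one at (386,243) has clearly the smallest foot. I'll fit the geometry from depth and enlarge the pod and latch area to confirm.

```bash
cat > h.py <<'E'
from cell import manip,kin,monitor,viewer
import cv2,numpy as np
from scipy.spatial.transform import Rotation as R
def campose(c):
    """params, 4x4 camera->world"""
    P=viewer.camera_params(c); T=np.eye(4)
    if c=="wrist":
        s=monitor.observe(); T[:3,:3]=R.from_quat(s["orientation"],scalar_first=True).as_matrix(); T[:3,3]=s["tool_pos"]
        return P,T@P["T_tool_cam"]
    T[:3,:3]=cv2.Rodrigues(P["rvec"])[0]; T[:3,3]=P["tvec"]
    return P,np.linalg.inv(T)
def rays(P,uv):
    q=(np.asarray(uv,float).reshape(-1,2)-[P["cx"],P["cy"]])/[P["fx"],P["fy"]]; s=q.copy()
    for _ in range(10): s=q/(1+P["k1"]*(s**2).sum(1,keepdims=True))
    return np.c_[s,np.ones(len(s))]
def cloud(P,T,d):
    v,u=np.mgrid[:480,:640]; r=rays(P,np.c_[u.ravel(),v.ravel()])*d.reshape(-1,1)
    return (r@T[:3,:3].T+T[:3,3]).reshape(480,640,3)
def project(P,T,X):
    c=(np.atleast_2d(X)-T[:3,3])@T[:3,:3]; s=c[:,:2]/c[:,2:]
    return s*(1+P["k1"]*(s**2).sum(1,keepdims=True))*[P["fx"],P["fy"]]+[P["cx"],P["cy"]]
E
python3 - <<'E'
from h import *
def pod(W):
    m=(np.abs(W[...,0]-.57)<.14)&(np.abs(W[...,1])<.2)&(W[...,2]>.06)&(W[...,2]<.2); X=W[m]
    n0=np.array([-np.sin(.56),0,np.cos(.56)]); s=X@n0
    h,e=np.histogram(s,bins=np.arange(s.min(),s.max(),.003)); s0=e[h.argmax()]+.0015
    F=X[np.abs(s-s0)<.012]
    for _ in range(5):
        c=F.mean(0); n=np.linalg.svd(F-c,full_matrices=False)[2][2]; n*=np.sign(n[2]); F=X[np.abs((X-c)@n)<.003]
    e1=np.cross([0,0,1],n); e1/=np.linalg.norm(e1); e2=np.cross(n,e1)  # e1 horizontal
    q=np.c_[(F-c)@e1,(F-c)@e2].astype(np.float32); (a,b),sz,ang=cv2.minAreaRect(q)
    print("pod n",n.round(3),"tilt",np.arccos(n[2]).round(3),"yaw(n)",np.arctan2(-n[1],-n[0]).round(3),"mid",(c+a*e1+b*e2).round(4),"size",np.round(sz,3),"ang",round(ang,2),"e1",e1.round(3))
for c in ("top","scene"):
    P,T=campose(c); W=cloud(P,T,np.load(f"pics/{c}0.npy")); pod(W)
    for (x,y) in ((.52,-.36),(.27,-.40),(.39,-.67)):
        m=(np.hypot(W[...,0]-x,W[...,1]-y)<.14)&(W[...,2]>.007)&(W[...,2]<.018); m=cv2.morphologyEx(m.astype(np.uint8),cv2.MORPH_OPEN,np.ones((3,3)))
        n,l,st,_=cv2.connectedComponentsWithStats(m); k=1+st[1:,4].argmax()
        print(c,"foot",cv2.minAreaRect(W[l==k][:,:2].astype(np.float32)),W[l==k][:,2].mean())
        k=(np.hypot(W[...,0]-x,W[...,1]-y)<.17)&(W[...,2]>.1); im=cv2.imread(f"pics/{c}0.png").astype(int); k&=(im[...,2]>120)&(im[...,1]<70)
        print("  red",W[k].mean(0).round(3),k.sum())
im=cv2.imread("pics/top0.png"); cv2.imwrite("pics/crop1.png",np.hstack([cv2.resize(im[180:260,205:325],None,fx=3.3,fy=3.3,interpolation=2),cv2.resize(im[205:365,340:530],(396,264),interpolation=2)]))
E
```

```text
pod n [-0.529  0.007  0.849] tilt 0.557 yaw(n) -0.013 mid [0.583  0.0047 0.1315] size [0.301 0.191] ang 0.02 e1 [-0.013 -1.     0.   ]
top foot ((0.4857233762741089, -0.34655022621154785), (0.11394203454256058, 0.046673018485307693), 28.99755096435547) 0.011557260786821415
  red [ 0.484 -0.365  0.154] 71
top foot ((0.1989956796169281, -0.3894977271556854), (0.025692038238048553, 0.02301483228802681), 89.74653625488281) 0.014742026165243933
  red [ 0.204 -0.395  0.204] 168
top foot ((0.45554178953170776, -0.6451559662818909), (0.03621178865432739, 0.0837230309844017), 40.865325927734375) 0.015209996934255527
  red [ 0.329 -0.693  0.205] 162
pod n [-0.526  0.014  0.85 ] tilt 0.554 yaw(n) -0.027 mid [0.5857 0.0017 0.1331] size [0.3  0.19] ang 0.89 e1 [-0.027 -1.     0.   ]
scene foot ((0.5215097069740295, -0.36182901263237), (0.16298900544643402, 0.09267079085111618), 10.304816246032715) 0.012411421926944362
  red [ 0.49  -0.373  0.154] 112
scene foot ((0.3581162393093109, -0.4062880277633667), (0.04921961948275566, 0.053397037088871), 71.94916534423828) 0.015031512354871728
  red [ 0.211 -0.404  0.202] 171
scene foot ((0.4493955075740814, -0.6565608978271484), (0.10200085490942001, 0.12120650708675385), 19.658327102661133) 0.015289050377080666
  red [ 0.338 -0.702  0.204] 314
```

View pics/crop1.png

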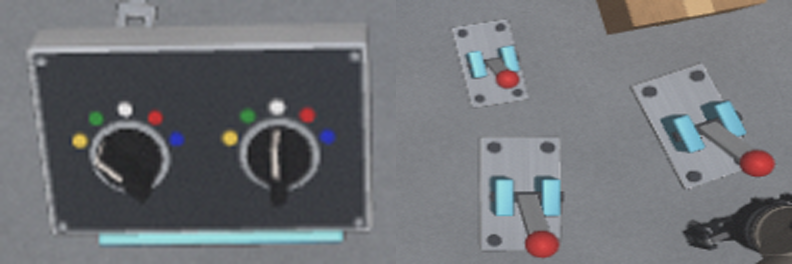

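The crop confirms the small latch (foot 163 x 93 mm at (0.5215, -0.362), yaw about 0.18 rad). The left dial points left-up (about +0.8) and the right one about straight up. Next is a near look with the wrist camera, square to the face.

```bash
cat >> h.py <<'E'
yaw=-.018; tilt=.56; mid=np.array([.584,.0035,.132])
RP=(R.from_euler('z',yaw)*R.from_euler('y',-tilt)).as_matrix()  # cols: up-slope, left, normal
def face(u,v,h): return mid+RP@[u,v,h]
def quat(a):
    """tool z into face, tool x at angle a (ccw from up-slope)"""
    x=RP@[np.cos(a),np.sin(a),0]; z=-RP[:,2]
    return R.from_matrix(np.c_[x,np.cross(z,x),z]).as_quat(scalar_first=True)
E
python3 - <<'E'
from h import *
for a in np.arange(-3.2,3.3,.4):
    print(round(a,1),[None if (q:=kin.inverse_kinematics(face(-.01,v,h),quat(a))) is None else np.round(q,2).tolist() for v,h in ((.068,.033),(-.068,.033),(0,.2))])
s=monitor.observe();print(s["orientation"],s["tool_pos"])
E
```

```text
-3.2 [[-0.18, 0.27, -0.18, 2.29, 1.38, 0.24, -0.15], [0.52, 0.31, -0.59, 2.28, 1.4, 0.18, 0.15], [0.56, -0.15, -0.7, 2.3, -0.01, 0.4, 1.35]]
-2.8 [[-0.18, 0.27, -0.18, 2.29, 1.38, 0.24, 0.25], [0.58, 0.33, -0.65, 2.28, 1.41, 0.21, 0.55], [0.43, -0.14, -0.58, 2.3, 0.05, 0.41, 1.68]]
-2.4 [[-0.18, 0.27, -0.18, 2.29, 1.38, 0.24, 0.65], [0.52, 0.31, -0.59, 2.28, 1.4, 0.18, 0.95], [-0.69, -0.22, 0.4, 2.36, 0.52, 0.5, 1.62]]
-2.0 [[-0.18, 0.27, -0.18, 2.29, 1.38, 0.24, 1.05], [0.52, 0.31, -0.59, 2.28, 1.4, 0.18, 1.35], [-0.9, -0.27, 0.57, 2.37, 0.64, 0.55, 1.91]]
-1.6 [[0.18, 0.32, -0.59, 2.27, 1.43, 0.36, 1.44], [0.69, 0.36, -0.79, 2.27, 1.43, 0.26, 1.75], [-0.9, -0.27, 0.57, 2.37, 0.64, 0.55, 2.31]]
-1.2 [[0.18, 0.32, -0.59, 2.27, 1.43, 0.36, 1.84], [0.69, 0.36, -0.79, 2.27, 1.43, 0.26, 2.15], [0.97, -0.18, -1.02, 2.28, -0.25, 0.4, -2.68]]
-0.8 [[0.18, 0.32, -0.59, 2.27, 1.43, 0.36, 2.24], [0.69, 0.36, -0.79, 2.27, 1.43, 0.26, 2.55], [0.95, -0.18, -1.01, 2.28, -0.23, 0.4, -2.3]]
-0.4 [[0.18, 0.32, -0.59, 2.27, 1.43, 0.36, 2.64], [0.69, 0.36, -0.79, 2.27, 1.43, 0.26, 2.95], [0.93, -0.18, 
[... 669 characters left out ...]
16, -0.91, 2.29, -0.15, 0.4, 0.01]]
2.0 [[0.07, 0.3, -0.47, 2.28, 1.41, 0.32, -1.24], [0.52, 0.31, -0.59, 2.28, 1.4, 0.18, -0.93], [0.78, -0.16, -0.87, 2.29, -0.12, 0.4, 0.38]]
2.4 [[0.04, 0.3, -0.43, 2.28, 1.41, 0.31, -0.84], [0.52, 0.31, -0.59, 2.28, 1.4, 0.18, -0.53], [0.71, -0.15, -0.82, 2.29, -0.08, 0.4, 0.74]]
2.8 [[-0.37, 0.27, 0.03, 2.3, 1.34, 0.18, -0.42], [0.52, 0.31, -0.59, 2.28, 1.4, 0.18, -0.13], [0.63, -0.15, -0.75, 2.3, -0.04, 0.4, 1.1]]
3.2 [[-0.18, 0.27, -0.18, 2.29, 1.38, 0.24, -0.04], [0.52, 0.31, -0.59, 2.28, 1.4, 0.18, 0.27], [0.54, -0.14, -0.67, 2.3, 0.01, 0.4, 1.45]]
[-5.37662479e-06  9.82024057e-01  1.88755795e-01  2.17877319e-05] [ 0.25028082 -0.62689765  0.25329878]
```

```bash
python3 - <<'E'
from h import *
s=monitor.observe(); p=np.array(s["tool_pos"]); p[2]=.37
try: manip.move_l(p,.3)
except manip.Unreachable as e: print(e)
manip.move_to(face(-.01,0,.2),quat(np.pi))
P,T=campose("wrist"); p,d=viewer.snapshot("wrist"); cv2.imwrite("pics/w1.png",p); np.save("pics/w1.npy",d); np.save("pics/w1T.npy",T)
W=cloud(P,T,d); L=(W-mid)@RP
m=(np.abs(L[...,2])<.012)&(np.abs(L[...,0])<.11)&(np.abs(L[...,1])<.17); F=W[m]; c=F.mean(0); n=np.linalg.svd(F-c,full_matrices=False)[2][2];n*=np.sign(n[2])
print("plane",n, "want",RP[:,2],"h",np.median(L[m][:,2]))
# rectified views of the face (h=0) and bar tops (h=.048), 2.5 px/mm, up=up-slope, left=left
for h in (0,.048):
    vv,uu=np.mgrid[.1:-.1:-.0005,.16:-.16:-.0005][0],np.mgrid[.1:-.1:-.0005,.16:-.16:-.0005][1]
    X=mid+np.stack([vv,uu,np.full_like(uu,h)],-1).reshape(-1,3)@RP.T
    q=project(P,T,X).reshape(*uu.shape,2).astype(np.float32); cv2.imwrite(f"pics/rect{int(h*1000)}.png",cv2.remap(p,q[...,0],q[...,1],1))
a,b=cv2.imread("pics/rect0.png"),cv2.imread("pics/rect48.png"); cv2.imwrite("pics/rects.png",cv2.resize(np.vstack([a,b])[:800],(480,600),interpolation=cv2.INTER_AREA))
# top of bars
for sgn in (1,-1):
    m=(L[...,2]>.040)&(L[...,2]<.056)&(np.abs(L[...,1]-.068*sgn)<.045)&(np.abs(L[...,0])<.08); q=L[m]
    print("bar",cv2.minAreaRect(q[:,:2].astype(np.float32)),np.median(q[:,2]),len(q))
    hsv=p.min(-1); k=m&(hsv>120); w=L[k]; print("white line centroid",w.mean(0),len(w))
for i,(nm,lo,hi) in enumerate([("red",(0,120,90),(8,255,255)),("yel",(18,100,110),(32,255,255)),("grn",(50,90,60),(75,255,255)),("blu",(112,120,90),(128,255,255))]):
    k=(cv2.inRange(cv2.cvtColor(p,cv2.COLOR_BGR2HSV),lo,hi)>0)&(np.abs(L[...,2])<.012)&(np.abs(L[...,0])<.09)&(np.abs(L[...,1])<.14)
    n_,l,st,_=cv2.connectedComponentsWithStats(k.astype(np.uint8))
    print(nm,[(L[l==j].mean(0).round(4).tolist(),int(st[j,4])) for j in range(1,n_) if st[j,4]>12])
print(monitor.observe()["clock"],monitor.observe()["force"])
E
```

```text
plane [-0.53172773  0.00569978  0.84689617] want [-0.53110015  0.00956084  0.84725511] h 0.0009030495675878172
bar ((-0.013205591589212418, 0.06919708102941513), (0.05720503628253937, 0.014067426323890686), 47.10963821411133) 0.04875051762360138 1619
white line centroid [-0.00399331  0.0789155   0.04970896] 286
bar ((-0.012022506445646286, -0.06696683168411255), (0.056964825838804245, 0.014635185711085796), 0.8640012741088867) 0.04826731998830574 1735
white line centroid [ 0.00197152 -0.06657465  0.04929026] 300
red [([0.0268, -0.0927, 0.0019], 168), ([0.0258, 0.043, 0.0024], 182)]
yel [([0.0035, 0.113, 0.0026], 215), ([0.0045, -0.0228, 0.0022], 210)]
grn [([0.0264, -0.0399, 0.0021], 195), ([0.027, 0.0954, 0.0025], 138)]
blu [([0.005, -0.1104, 0.0018], 210), ([0.004, 0.0255, 0.0024], 208)]
3.5917 [-0.52065045 -0.40638499 -0.07067374]
```

View pics/rects.png

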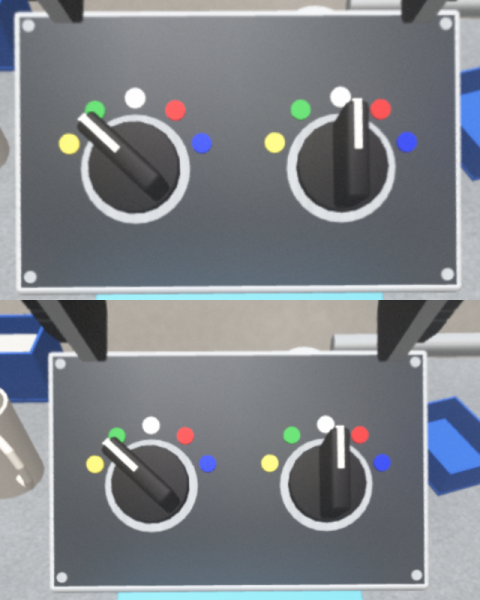

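The rectified view shows the left pointer at +0.82 between green and yellow, and the right one near 0. The bar sizes (57 x 14 mm) and dot positions agree with the description. The dots refine the yaw to -0.011. Now I'll turn the dials, rotating only joint 7 while gripping.

```bash
sed -i 's/^yaw=-.018/yaw=-.011/; s/mid=np.array.*/mid=np.array([.584,.0035,.132])+[-.0005,0,.001]/' h.py
cat >> h.py <<'E'
def turn(u,v,a0,a1):
    """grip the bar at tool angle a0-pi, turn by joint 7 to a1, let go and back off"""
    q=quat(a0-np.pi)
    manip.grip(.045,25); manip.move_to(face(u,v,.13),q); manip.move_l(face(u,v,.041),.12)
    manip.grip(0,25); s=monitor.observe(); print("gap",s["finger_gap"],"F",np.round(s["force"],1))
    j=np.array(s["joints"]); print("j",j.round(2))
    jt=kin.inverse_kinematics(face(u,v,.041),q); base=np.array(j); base[6]+=a1-a0
    manip.move_j(base); s=monitor.observe(); print("turned",np.round(s["joints"][6],3),"F",np.round(s["force"],1),"T",np.round(s["torque"],2))
    manip.grip(.045); manip.move_l(face(u,v,.13),.15); print(s["clock"])
def look(name):
    """wrist view square to the face; bar angles"""
    manip.move_to(face(-.01,0,.2),quat(np.pi)); P,T=campose("wrist"); p,d=viewer.snapshot("wrist"); cv2.imwrite(f"pics/{name}.png",p)
    L=(cloud(P,T,d)-mid)@RP
    for sgn in (1,-1):
        m=(L[...,2]>.040)&(L[...,2]<.056)&(np.abs(L[...,1]-.068*sgn)<.045)&(np.abs(L[...,0])<.08); q=L[m]
        c=cv2.minAreaRect(q[:,:2].astype(np.float32)); w=L[m&(p.min(-1)>120)].mean(0)-[*c[0],0]
        bar=np.ptp(cv2.boxPoints(c),0); x=np.linalg.svd(q[:,:2]-q[:,:2].mean(0),full_matrices=False)[2][0]; x*=np.sign(x@w[:2])
        print("bar",np.round(c[0],4),np.round(c[1],3),"angle",np.arctan2(x[1],x[0]).round(3),"rect",c[2],"white",np.arctan2(w[1],w[0]).round(3))
E
sed -i '/jt=kin/s/jt=.*; base/base/' h.py
python3 - <<'E'
from h import *
turn(-.0125,.0688,.815,-.6)
turn(-.0125,-.067,.008,1.2)
look("w2"); print(monitor.observe()["clock"])
E
```

```text
gap 0.013727670709150359 F [-7.2  2.3  5.2]
j [ 0.28  0.32 -0.71  2.28  1.41  0.39  0.75]Traceback (most recent call last):
  File "<stdin>", line 2, in <module>
  File "h.py", line 35, in turn
    base[6]+=a1-a0
    ^^^^
NameError: name 'base' is not defined. Did you mean: 'False'?
```

My sed edit broke one line while the arm was already gripping. I'll fix it and continue from the grip.

```bash
sed -i 's/^    base\[6\]+=a1-a0/    base=j.copy(); base[6]+=a1-a0/' h.py; sed -n 28,38p h.py
python3 - <<'E'
from h import *
j=np.array(monitor.observe()["joints"]); j[6]+=-.6-.815; manip.move_j(j)
s=monitor.observe(); print(s["joints"][6],s["finger_gap"],np.round(s["force"],1),np.round(s["torque"],2))
manip.grip(.045); manip.move_l(face(-.0125,.0688,.13),.15)
turn(-.0125,-.067,.008,1.2)
look("w2"); print(monitor.observe()["clock"])
E
```

```text
return R.from_matrix(np.c_[x,np.cross(z,x),z]).as_quat(scalar_first=True)
def turn(u,v,a0,a1):
    """grip the bar at tool angle a0-pi, turn by joint 7 to a1, let go and back off"""
    q=quat(a0-np.pi)
    manip.grip(.045,25); manip.move_to(face(u,v,.13),q); manip.move_l(face(u,v,.041),.12)
    manip.grip(0,25); s=monitor.observe(); print("gap",s["finger_gap"],"F",np.round(s["force"],1))
    j=np.array(s["joints"]); print("j",j.round(2))
    base=j.copy(); base[6]+=a1-a0
    manip.move_j(base); s=monitor.observe(); print("turned",np.round(s["joints"][6],3),"F",np.round(s["force"],1),"T",np.round(s["torque"],2))
    manip.grip(.045); manip.move_l(face(u,v,.13),.15); print(s["clock"])
def look(name):
-0.6656979756190298 0.013547121103430277 [ 0.3 -0.4 -1.7] [-0.15  0.73 -0.11]
gap 0.013731329015965427 F [-4.4  3.2  6.7]
j [ 0.53  0.29 -0.6   2.29  1.32  0.17  0.31]
turned 1.498 F [-3.6  3.6  0.7] T [0.62 1.02 0.49]
12.7
bar [-0.0125  0.0689] [0.015 0.057] angle -0.599 rect 55.698814392089844 white -0.572
bar [-0.0127 -0.0662] [0.056 0.015] angle 1.204 rect 68.5821762084961 white 1.184
15.0583
```

View pics/w2.png

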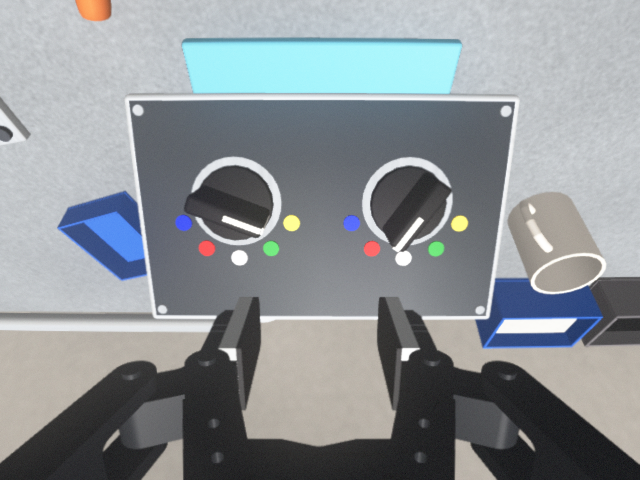

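In the picture (upside down) the left dial at (407,205) points to red and the right one at (235,205) points to yellow. The fit gives -0.599 and +1.204, so both are at the code. Now over the small latch to measure the ball from near.

```bash
cat >> h.py <<'E'
def down(a): return R.from_matrix(np.c_[[np.cos(a),np.sin(a),0],[np.sin(a),-np.cos(a),0],[0,0,-1]]).as_quat(scalar_first=True)
E
python3 - <<'E'
from h import *
manip.grip(.07,25)
manip.move_to([.50,-.366,.31],down(.18))
P,T=campose("wrist"); p,d=viewer.snapshot("wrist"); cv2.imwrite("pics/w3.png",p)
W=cloud(P,T,d); i=p.astype(int)
near=np.hypot(W[...,0]-.52,W[...,1]+.362)<.13
k=(i[...,2]>110)&(i[...,1]<80)&near&(W[...,2]>.1); X=W[k]
A=np.c_[2*X,np.ones(len(X))]; c=np.linalg.lstsq(A,(X**2).sum(1),rcond=None)[0]; r=np.sqrt(c[3]+c[:3]@c[:3])
from scipy.optimize import least_squares
f=least_squares(lambda c:np.linalg.norm(X-c,axis=1)-.017,X.mean(0)-[0,0,.012],loss="soft_l1",f_scale=.001).x
print("ball",f.round(4),"free",c[:3].round(4),r.round(4),k.sum())
m=near&(W[...,2]>.007)&(W[...,2]<.018)
print("foot",cv2.minAreaRect(W[m][:,:2].astype(np.float32)),W[m][:,2].mean())
k=near&(i[...,0]>150)&(i[...,2]<130)&(W[...,2]>.045)&(W[...,2]<.075)
print("cheeks",cv2.minAreaRect(W[k][:,:2].astype(np.float32)),W[k][:,2].mean(),k.sum())
for v in (0,): print([x["location"] for x in viewer.spot_in("lever_knob","wrist")])
print(monitor.observe()["clock"])
E
```

```text
ball [ 0.485  -0.3668  0.1432] free [ 0.5188 -0.3583  0.2939] 0.1427 1535
foot ((0.522169828414917, -0.36039915680885315), (0.15997102856636047, 0.09065362811088562), 9.611584663391113) 0.012760198687023758
cheeks ((0.521816074848175, -0.36018604040145874), (0.04896552488207817, 0.06967392563819885), 9.528692245483398) 0.061112816971184133 606
[[0.4993, -0.3591, 0.145], [0.2622, -0.3978, 0.0926], [0.3763, -0.6771, 0.1117]]
17.4833
```

View pics/w3.png

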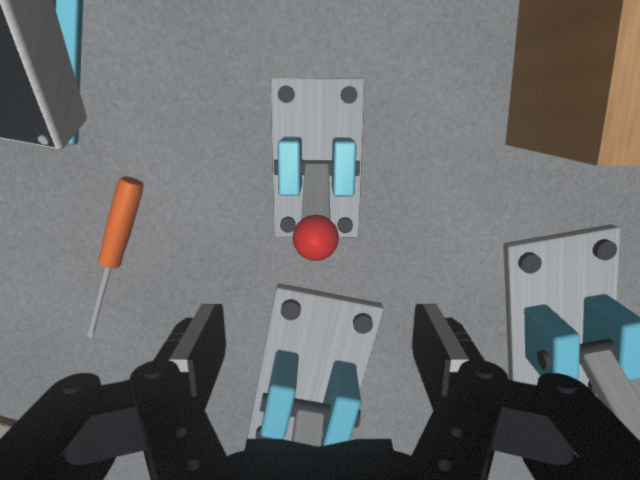

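The picture shows the ball at about (316,238) px on the small latch. The foot measures 160 x 91 mm with cheeks 70 mm across, which fits the description. The sphere fit disagrees a little with the geometry, so I'll decide by projecting candidate leans.

```bash
cat >> h.py <<'E'
FY=np.radians(9.57); PV=np.array([.522,-.3603,.05]); FX=np.array([np.cos(FY),np.sin(FY),0])
def ball(lean): return PV+.1*(np.sin(lean)*FX+np.array([0,0,np.cos(lean)]))
E
python3 - <<'E'
from h import *
P,T=campose("wrist"); p=cv2.imread("pics/w3.png").astype(int)
k=((p[...,2]>90)&(p[...,1]<60)&(p[...,0]<60)).astype(np.uint8); n,l,st,c=cv2.connectedComponentsWithStats(k); j=1+st[1:,4].argmax()
print("ball px",c[j],st[j]); 
for a in (-.35,-.4,-.45,-.5,-.55): print(a,ball(a).round(4),project(P,T,ball(a)).round(1))
for a in (-.6,0,.55): print([kin.inverse_kinematics(ball(a)+[0,0,h],down(FY)) is not None for h in (0,.12)])
E
```

```text
ball px [316.82322581 233.69677419] [293 215  45  45 775]
-0.35 [ 0.4882 -0.366   0.1439] [[314.7 233.1]]
-0.4 [ 0.4836 -0.3668  0.1421] [[314.7 238.4]]
-0.45 [ 0.4791 -0.3675  0.14  ] [[314.6 243.3]]
-0.5 [ 0.4747 -0.3683  0.1378] [[314.6 247.9]]
-0.55 [ 0.4705 -0.369   0.1353] [[314.6 252.2]]
[True, True]
[True, True]
[True, True]
```

The outline's centre (315.5, 237.5) matches a lean of -0.40, with the ball at (0.484, -0.367, 0.142), and agrees with the sphere fit. I'll grip the ball and lead it over its arc.

```bash
python3 - <<'E'
from h import *
b=ball(-.4); o=np.array([0,0,.003])
manip.move_to(b+o+[0,0,.09],down(FY)); manip.move_l(b+o,.1)
manip.grip(0,25); s=monitor.observe(); F0=np.array(s["force"]); print("gap",s["finger_gap"],F0.round(1))
for a in list(np.arange(-.25,.46,.15))+[.5,.54,.58]:
    manip.move_l(ball(a)+o,.08); s=monitor.observe(); F=np.array(s["force"]); fx=F@FX
    print(round(a,2),"along",round(fx,1),F.round(1),"gap",round(s["finger_gap"],4),"tcp",np.round(s["tool_pos"],3))
    if a>.4 and fx<-25: break
manip.grip(.07); manip.move_l(np.array(monitor.observe()["tool_pos"])+[0,0,.12],.2)
manip.move_to(PV+[-.02,0,.27],down(FY)) 
P,T=campose("wrist"); p,d=viewer.snapshot("wrist"); cv2.imwrite("pics/w4.png",p)
k=((p[...,2]>90)&(p[...,1]<60)&(p[...,0]<60)).astype(np.uint8); n,l,st,c=cv2.connectedComponentsWithStats(k); j=1+st[1:,4].argmax(); print("ball px",st[j])
for a in (.3,.4,.45,.5,.55): print(a,project(P,T,ball(a)).round(1))
X=cloud(P,T,d)[l==j]; print("surface",np.median(X,0))
print(monitor.observe()["clock"])
E
```

```text
gap 0.032594404111479576 [-1.5  1.8  5.2]
-0.25 along -0.8 [-1.3  2.5  5.1] gap 0.0322 tcp [ 0.498 -0.364  0.15 ]
-0.1 along 1.1 [0.6 2.8 0.7] gap 0.0322 tcp [ 0.513 -0.361  0.152]
0.05 along 0.7 [ 0.   4.  -1.5] gap 0.0321 tcp [ 0.527 -0.359  0.153]
0.2 along 0.8 [ 0.   4.8 -2.1] gap 0.0321 tcp [ 0.542 -0.356  0.151]
0.35 along 1.0 [ 0.   6.1 -2.1] gap 0.0321 tcp [ 0.556 -0.354  0.147]
0.5 along 1.0 [-0.1  6.3 -1.2] gap 0.0323 tcp [ 0.569 -0.352  0.141]
0.54 along 1.3 [ 0.3  5.8 -0.3] gap 0.0322 tcp [ 0.572 -0.351  0.139]
0.58 along -2.4 [-3.8  8.   4.6] gap 0.0323 tcp [ 0.575 -0.351  0.137]
ball px [301  96  45  48 610]
0.3 [[322.8 147.1]]
0.4 [[322.8 133.1]]
0.45 [[322.8 126.4]]
0.5 [[322.8 119.8]]
0.55 [[322.8 113.4]]
surface [ 0.57242393 -0.35542551  0.14748702]
23.5917
```

View pics/w4.png

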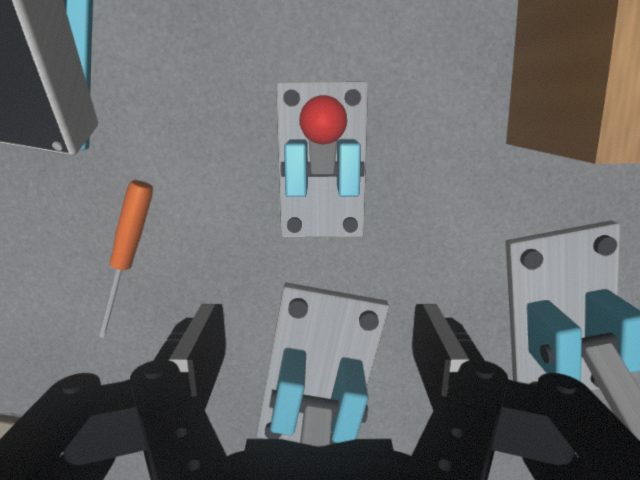

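The ball at (323,120) px projects to a lean of 0.50, so the lever appears to be over. The stop force was only just beginning, though, so I'll press gently on the ball to confirm the stop.

```bash
python3 - <<'E'
from h import *
manip.grip(0,25); b=ball(.5)+[0,0,.010]
manip.move_to(b-.045*FX+[0,0,.09],down(FY)); manip.move_l(b-.045*FX,.12)
F0=np.array(monitor.observe()["force"])
for s in np.arange(-.034,-.008,.002):
    manip.move_l(b+s*FX,.05); F=(np.array(monitor.observe()["force"])-F0); print(round(s,3),"along",(F@FX).round(1))
    if F@FX<-12: break
manip.move_l(np.array(monitor.observe()["tool_pos"])-.02*FX,.1); manip.move_l(np.array(monitor.observe()["tool_pos"])+[0,0,.12],.2)
manip.grip(.07)
manip.move_to(PV+[-.02,0,.27],down(FY))
P,T=campose("wrist"); p,d=viewer.snapshot("wrist"); cv2.imwrite("pics/w5.png",p)
k=((p[...,2]>90)&(p[...,1]<60)&(p[...,0]<60)).astype(np.uint8); n,l,st,c=cv2.connectedComponentsWithStats(k); j=1+st[1:,4].argmax(); print("ball px",st[j])
manip.move_l(np.array(monitor.observe()["tool_pos"])+[0,0,.05],.2)
look("w6"); p,d=viewer.snapshot("scene"); cv2.imwrite("pics/scene2.png",p); print(monitor.observe()["clock"])
E
```

```text
-0.034 along -0.7
-0.032 along -0.1
-0.03 along -1.1
-0.028 along -2.4
-0.026 along -7.7
-0.024 along -12.2
ball px [298  97  45  47 664]
bar [-0.0125  0.069 ] [0.014 0.057] angle -0.598 rect 55.735355377197266 white -0.576
bar [-0.0127 -0.0661] [0.057 0.015] angle 1.202 rect 68.9833984375 white 1.183
31.2917
```

View pics/scene2.png

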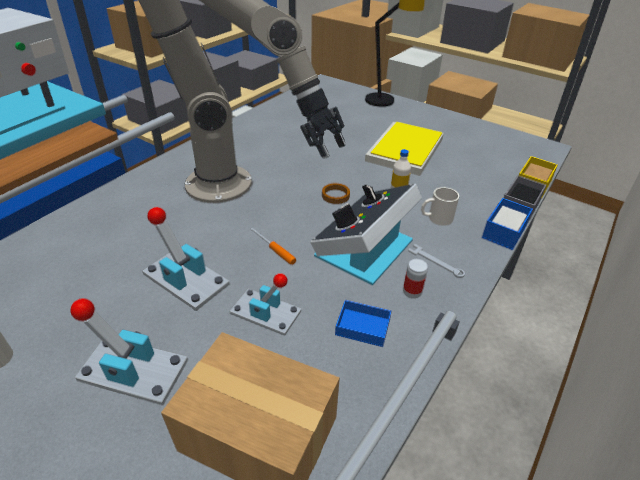

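The scene shows the small lever over, with its ball at (280,281), and everything else where it stood. The push rose straight to 12 N, against 2–3 N needed to move the lever, and the ball did not move: it is at its stop.

```bash
python3 -c "
from h import *
manip.job_done(); print(monitor.observe()['clock'])"
```

```text
the job is handed in; nothing more can be done
the job is handed in; nothing more can be done
```

The platen is unlocked. I turned the left dial from +0.82 to red and the right dial from about 0 to yellow. I checked both from near, then threw the smallest of the three latches fully over and let go. I handed the job in at about 31 s of the 61 s allowed.

**Last checks**
- **Dials:** they measured -0.598 (code -0.6) and +1.202 (code +1.2) after the lever was thrown.
- **Lever:** the ball projects to a lean of about 0.50. A follow-up push rose to 12 N without moving it, so it is at its stop.
- **Bystanders:** they look unmoved in the last scene picture. The gripper was open and clear of everything.

**What disagreed or went wrong**
- **Starting lean:** the lever measured about 0.40 rad rather than the stated 0.5.
- **Ball position:** one free sphere fit of the ball failed, so I used its outline and a fixed-radius fit, which agreed.
- **Pointer angles:** the cruder check from the white line read about 0.02 rad off the bar fits for both dials.
- **Script error:** one of my edits stopped a script while the arm was gripping the left dial. I fixed it and resumed from there, with nothing disturbed.

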